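Refit the key-rack lamp's cap

TASK

The white cap of the round press lamp on the right of the key rack is standing up on its locating pin. Push the cap's lug round with a fingertip, without pinching it or pulling the cap up, until the notch in the cap's rim lies over the pin, then press the cap straight down until it is fully seated, and take the hand away. Leave the ring dish, the bottle opener and the lip balm where they are.

Things in the scene. Friction and masses are not known exactly. Their poses are not given: they have to be found in the camera images.
- rack: Key rack: flat anthracite steel plate lying on the sideboard, 240 (x) x 500 (y) x 12 mm, fixed; a flange stands 32 mm above the sideboard along its far (+x) edge, and a magnetic strip with two flat keys fixed to it lies along the far left part. Origin under its centre; its -y end is the right end, where the lamp is. Its top is 12 mm above the origin.
- lamp: Foot of the round lamp, fixed on the rack: grey disc 136 mm in diameter, 6 mm thick. Origin at the centre of its underside, z up along the axis on which the cap turns; its x axis points to the locating pin, which may point any way. A small metal post (11 mm wide, 63 to 68 mm from the axis, 21 mm above the origin) holds the pin's outer end.
- pin (a point): Top of the locating pin, 45 mm from the lamp axis, 19 mm above the lamp's origin. The pin is a horizontal round metal pin, 7 mm thick, fixed to the lamp, lying radially from 38 to 64 mm from the axis under the cap's rim; its outer end stays visible outside the cap.
- cap_top (a point): Centre of the cap's top face, on the lamp axis. White plastic disc, 100 mm in diameter, 10 mm thick, flat on top with a 49 mm grey window; turns about the lamp axis (stiff, 0.04 N m) and stays where left. Standing up, its top is 30 mm above the lamp's origin (42 mm above the sideboard), its underside 1 mm above the pin; seated, its top is 8 mm lower. Can be pressed anywhere on top.
- notch (a point): Middle of the notch, on the top face of the cap, 45 mm from the axis; turns with the cap. The notch is cut into the rim from 36 to 50 mm from the axis, with radial walls 0.346 rad apart (15.5 mm wide here); it lets the 7 mm pin through when within about 0.08 rad of the pin.
- lug (a point): Centre of the top of the thumb lug, a square block 12 x 12 mm standing 16 mm above the cap's top face, centred 42 mm from the axis, exactly opposite the notch; turns with the cap. Push it sideways to turn the cap.
- cap (a joint): Turning angle of the cap in rad, growing counterclockwise seen from above; notch over the pin at 0 or any whole turn. No end stops within reach: turn either way.
- cap_press (a joint): How far the cap is pressed down, in m: 0 standing up (start), 0.008 fully seated; negative if pulled up. It is a push fit: about 10 N moves it and it stays where it is left. While the notch is not over the pin, the pin stops it at 0.001 to 0.003.
- dish: White ceramic ring dish, loose, 88 mm wide, 22 mm high with a 36 mm cone in the middle; origin at the centre of its underside.
- opener: Flat chrome bottle opener lying on the rack, loose, 110 mm long (its y axis), 46 mm wide at the ring end, 6 mm thick; origin on its underside near the middle.
- balm: Lip balm tube standing upright, loose, 19 mm in diameter, 68 mm high; origin at the centre of its underside.
Not all that is in view belongs to the job. Of the things like the balm, leave any that is black or pink; of the rest the smaller one is meant.

How it is judged (in metres and radians):
At the end, for the whole second after the job is handed in: The cap is seated: its notch lies over the pin (middle of notch within 5 mm of the pin, seen from above) and it is pressed down at least 6.5 of 8 mm and stays there; dish, opener and balm within 15 mm of where they were, balm upright (horizontal distance between notch and pin below 0.005 m and value of joint cap_press above 0.0065 m and velocity of joint cap between -0.05 and 0.05 rad/s and distance of each of dish, opener, balm from where it was at the start of the episode below 0.015 m and angle between balm's own z axis and vertical below 0.2 rad); the robot touches nothing.
It fails at once if the cap is pulled up more than 8 mm above where it stood (value of joint cap_press below -0.008 m).
It fails at once if the lug is pinched between the fingers (pressed on both its left and right halves at once) (contact force between each of cap_c1, cap_c2 and the fingers above 1 N).
It fails at once if dish, opener or lip balm is moved more than 15 mm, lifted or knocked over (distance of any of dish, opener, balm from where it was at the start of the episode above 0.015 m or angle between balm's own z axis and vertical above 0.5 rad).
It also fails if it takes over 64 s, if anything falls off the work surface, if the arm or the gripper's body presses on something with over 40 N, if the wrist force passes 120 N, or if a joint passes its speed limit or range.

ROBOT

A 6-joint arm with a two-finger parallel gripper is mounted at the origin on the work surface. World frame = base frame: x ahead of the robot, y to its left, z up, the work surface at z = 0. Lengths are in m, angles in degrees, forces in N, time in s.
With the tool pointing down it reaches from about 0.275 to 0.725 m from the base axis. Payload 15.9 kg.
Tool frame: the origin (TCP) lies midway between the tips of the shut fingers; the grasp point (between the pads) lies 19 mm behind it; z points along the fingers, x is the direction in which the jaws open and shut, and the axes are right-handed (so a half turn about z gives the same grasp; the last joint's range is limited). The gripper opens to 85 mm and grips with 20 to 120 N. Pads are 22 mm wide; open, the fingers measure 114 mm over their backs; the gripper's body (76 mm by 85 mm) begins 54 mm behind the grasp point. The pads swing forward as they close: fully open they stand 13 mm farther back than shut.
Start: joints at [66.979, 12.198, -1.971, 75.831, 0, 90], TCP at [0.196, 0.46, 0.231] pointing down, gripper open.
Joint ranges: [-170.91, 170.91], [-42.67, 98.43], [-65.05, 77.54], [-120.47, 116.71], [-90, 82.35], [-180, 180]. Speed limits (degrees/s): [108.29, 108.29, 136.94, 147.25, 180, 180].

INTERFACE

Orientations are given as a 3x3 rotation matrix whose columns are the frame's x, y, z axes.
In Python, from station import get_state, camera, calibration, job_done gives the robot as it stands.
- The arm moves only by the tool jog_arm, never from a script. Its arguments are lists of equal length, an entry for each row: "travel": the shift along the world's x, y, z in m, a list of three; "rotation": the turn, a rotation vector about the world's x, y, z in degrees, a list of three; "hand": the opening in per cent of the stroke, from 0 (shut) to 100 (fully open). In form: {"travel": [[tx, ty, tz], ...], "rotation": [[rx, ry, rz], ...], "hand": [hand, ...]}. A call has 1 to 12 rows; each row is the pose to reach, as a shift and turn from the pose commanded when the call began; what a row does not reach only later rows make up. A row lasts 1/12 s, in which the tool goes at most 41.7 mm and 7.16 degrees, less where a joint would pass 70% of its speed; a pose out of reach is approached as far as the arm can. A call with a gripper value outside its range is refused whole. The fingers move at their own pace and stop on an object; "newtons" is the grip in N (left out, the last holds). Time passes only in rows, so rows that repeat a pose let the fingers close. It gives the time, the measured TCP pose, the force and the opening at its end, in the units of the state.
- get_state(): the state, without advancing time (a new reading comes with each control period).
- camera(name): name is "side" or "top"; returns the picture (384x512x3 uint8, blue, green, red); there is no depth.
- calibration(name): a dict with "fov_y" (degrees; the focal length in pixels is half the picture's height over the tangent of half this angle, whatever the lens; pixels are square), "cx", "cy" (the principal point, pixels), "k1" (the pictures are not rectified: a ray, as slopes to the right and down, at radius r is drawn at 1 + k1 r^2 times it, then the intrinsics apply), "T" (4x4, takes a point from camera to world coordinates). Camera axes: x right, y down, z forward; pixel columns grow to the right and rows downward; lengths in m; the calibration is good to about 2 mm. A picture is of the moment at which its call begins. calibration takes no time and is no camera call.
- job_done(): hands the job in, once; it reports no verdict.
The state is a dict: "clock": time; "joint_positions": joint angles; "joint_vel": joint speeds; "tau": joint torques, N m; "tcp_pos": TCP position; "ee_rot": TCP orientation; "wrist_force": force on the tool from outside, world axes, zero at the start; "torque": the same for the moment, N m; "gripper_width": opening from 0.0 (shut) to 1.0 (fully open).
Only numpy, scipy, OpenCV 4.12 (cv2) and the standard library are available. Lean on these libraries where they do the work, as an engineer would, in place of code of your own. Each camera call takes 0.05 s, during which the arm holds its last target.

## Working session

There is one attempt and no reset: what is moved stays moved. The work goes in short steps, Python scripts to look and compute and a tool call to move; the robot and the scene stay as the last step left them, time stands still between calls to the robot, and variables do not carry over. Pictures are saved under pics/ and viewed, and the job is handed in when it is done.

Besides the shell and the picture viewer there is one more tool, called after "Emit:" as name(argument=value, ...) on one line, values as JSON. jog_arm: Moves the arm, as the interface text tells. Its arguments: {"type":"object","properties":{"travel":{"type":"array"},"rotation":{"type":"array"},"hand":{"type":"array"},"newtons":{"type":"number"}},"required":["travel","rotation","hand"]}

```bash
mkdir -p pics; ls; python3 - <<'E'
from station import *
import cv2
for n in("side","top"):
    cv2.imwrite(f"pics/{n}0.png",camera(n)); print(n,calibration(n))
print(get_state())
E
```

```text
pics
side {'fov_y': 52.22454224806891, 'cx': 255.01856857074142, 'cy': 194.25069934826678, 'k1': 0.030171731581751116, 'T': array([[ 0.76196505, -0.29355908,  0.57726279,  0.13004709],
       [-0.64755938, -0.3573669 ,  0.67301987, -0.40776494],
       [ 0.00872353, -0.88662955, -0.46239803,  0.3923466 ],
       [ 0.        ,  0.        ,  0.        ,  1.        ]])}
top {'fov_y': 46.673919509000655, 'cx': 246.16730357695113, 'cy': 198.77378530642517, 'k1': -0.1647280516455167, 'T': array([[ 0.02277003, -0.99506728,  0.09655382,  0.42769511],
       [-0.9993732 , -0.02527379, -0.02478785,  0.07855162],
       [ 0.02710586, -0.09592888, -0.99501906,  0.99169658],
       [ 0.        ,  0.        ,  0.        ,  1.        ]])}
{'clock': 0.1, 'joint_positions': array([ 6.69777172e+01,  1.22210173e+01, -2.00235911e+00,  7.58308463e+01,
       -1.41637649e-03,  8.99997061e+01]), 'joint_vel': array([ 0.04209914, -0.12732044,  0.10897556, -0.03260429,  0.05042399,
       -0.0236046 ]), 'tau': array([ 1.22642174e-03, -6.87254834e+01,  4.87805343e+01,  1.22977694e-02,
        9.47426884e-05, -2.74604821e-05]), 'tcp_pos': array([0.19544005, 0.45991055, 0.23088991]), 'ee_rot': array([[ 3.91084195e-01,  9.20354840e-01, -3.47361545e-04],
       [ 9.20354419e-01, -3.91084348e-01, -8.80657686e-04],
       [-9.46365228e-04,  2.47155685e-05, -9.99999552e-01]]), 'wrist_force': array([0.11341231, 0.21730806, 0.25334553]), 'torque': array([-0.00089462,  0.05499849, -0.01986168]), 'gripper_width': 0.9981288656043473}
```

View pics/side0.png

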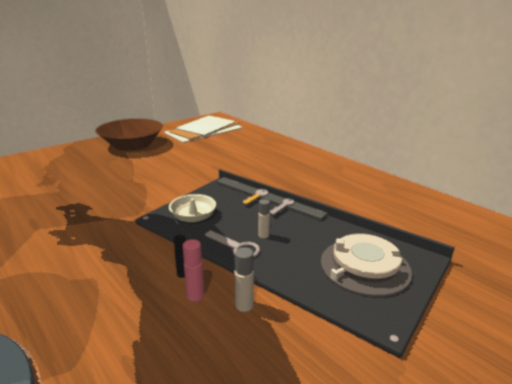

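View pics/top0.png

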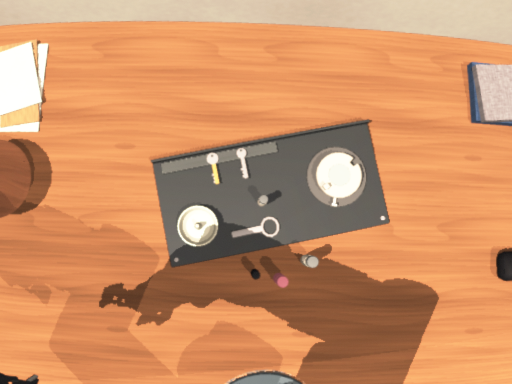

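```bash
python3 - <<'E'
import cv2
a=cv2.imread("pics/top0.png")[135:220,290:385]; cv2.imwrite("pics/topc.png",cv2.resize(a,None,fx=6.5,fy=6.5,interpolation=cv2.INTER_CUBIC))
a=cv2.imread("pics/side0.png")[220:305,310:425]; cv2.imwrite("pics/sidec.png",cv2.resize(a,None,fx=6.5,fy=6.5,interpolation=cv2.INTER_CUBIC))
E
```

```text
(no output)
```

View pics/topc.png

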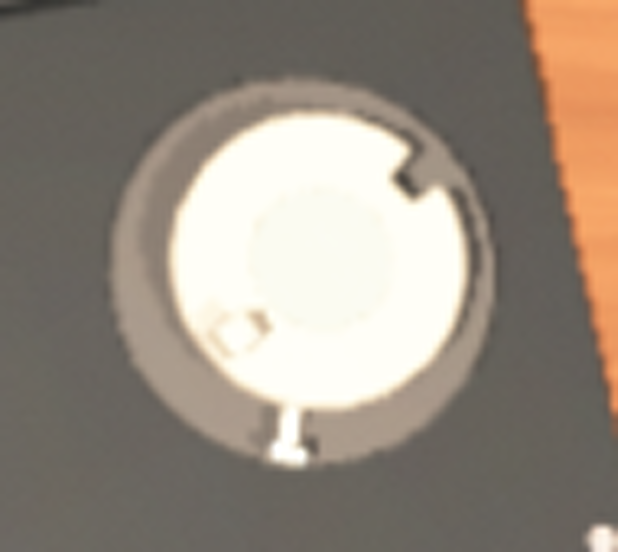

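View pics/sidec.png

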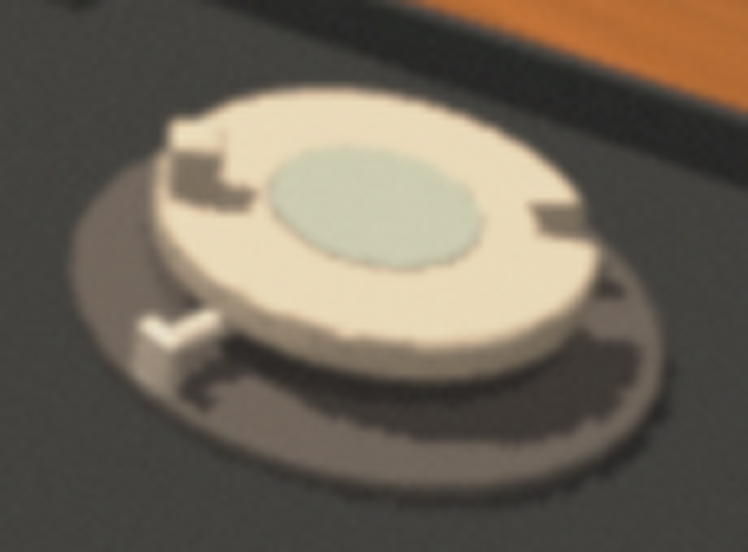

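```bash
cat > h.py <<'E'
import numpy as np, cv2
from station import *
def ray(name,u,v):
    c=calibration(name); f=192/np.tan(np.radians(c['fov_y']/2))
    d=np.array([(u-c['cx'])/f,(v-c['cy'])/f]); s=d.copy()
    for _ in range(30): s=d/(1+c['k1']*(s@s))
    T=c['T']; return T[:3,3],T[:3,:3]@np.array([*s,1])
def at(name,u,v,z):
    o,d=ray(name,u,v); return o+d*(z-o[2])/d[2]
def proj(name,p):
    c=calibration(name); f=192/np.tan(np.radians(c['fov_y']/2))
    q=np.linalg.inv(c['T'])@np.array([*p,1]); s=q[:2]/q[2]; s=s*(1+c['k1']*(s@s)); return s*f+[c['cx'],c['cy']]
E
python3 - <<'E'
from h import *
def t(u,v,z): return at('top',290+(u+.5)/6.5-.5,135+(v+.5)/6.5-.5,z)
def s(u,v,z): return at('side',310+(u+.5)/6.5-.5,220+(v+.5)/6.5-.5,z)
C=t(319,259,.042); F=t(302,271,.018)
print('cap',C,'foot',F,'capR',np.linalg.norm(t(170,259,.042)-t(468,259,.042)),np.linalg.norm(t(319,110,.042)-t(319,408,.042)))
print('footd',np.linalg.norm(t(110,271,.018)-t(495,271,.018)))
print('side cap',s(377,207,.042))
ctr=(C+F)/2
for n,p in dict(notch=t(430,172,.042),lug=t(238,333,.058),post=t(289,458,.033),pin=t(290,415,.0275),lugs=s(197,133,.058),notchs=s(563,218,.042),posts=s(150,335,.033),pins=s(205,320,.031)).items():
    d=(p-(s(377,207,.042) if n[-1]=='s' else C))[:2]; print(n,p,np.linalg.norm(d),np.degrees(np.arctan2(d[1],d[0])))
for n,uv,z in [('balm',(263,200),.068),('big',(312,261),.09),('opener ring',(270,227),.018),('pink',(283,281),.08),('flange',(368,123),.032),('cornr',(388,222),.012)]: print(n,at('top',*uv,z))
E
```

```text
cap [ 0.57843603 -0.14602693  0.042     ] foot [ 0.57788258 -0.14572376  0.018     ] capR 0.10237033467005636 0.10139293019369597
footd 0.13537092489519156
side cap [ 0.57790844 -0.14866852  0.042     ]
notch [ 0.60946213 -0.18454642  0.042     ] 0.04946079572120834 -51.14977654503164
lug [ 0.5504696 -0.1150837  0.058    ] 0.04170857258330525 132.10721138911768
post [ 0.5118402  -0.13792794  0.033     ] 0.06708650101497876 173.06607511311972
pin [ 0.52696187 -0.1394561   0.0275    ] 0.0518918619988608 172.7253712921042
lugs [ 0.54966431 -0.11650892  0.058     ] 0.042801532078271684 131.2911789416687
notchs [ 0.60754189 -0.17856126  0.042     ] 0.04209177196919377 -45.24956931941664
posts [ 0.50990843 -0.13863759  0.033     ] 0.06873587427873479 171.60859890836414
pins [ 0.52573781 -0.1415899   0.031     ] 0.05264866067517059 172.2731687559539
balm [0.51564915 0.02033239 0.068     ]
big [ 0.39164524 -0.08052686  0.09      ]
opener ring [0.46138681 0.00065522 0.018     ]
pink [ 0.34950715 -0.02318386  0.08      ]
flange [ 0.69992368 -0.21696014  0.032     ]
cornr [ 0.478164   -0.26775033  0.012     ]
```

Lug candidates: the white block in the top picture at (326,186), the notch (white and dark cut) at (356,161), and the pin post (334,205). The lug is (326,186), confirmed in both crops. The pin is at 173° and the lug at about 131.5°, so I turn the cap about 139° clockwise. The balm that is meant is the small grey one at (263,200), and none of the balms are on my path.

Emit:
jog_arm(travel=[[0.332,-0.595,-0.03],[0.332,-0.595,-0.03],[0.332,-0.595,-0.03],[0.332,-0.595,-0.03],[0.332,-0.595,-0.03],[0.332,-0.595,-0.03],[0.332,-0.595,-0.03],[0.332,-0.595,-0.03],[0.332,-0.595,-0.03],[0.332,-0.595,-0.03],[0.332,-0.595,-0.03],[0.332,-0.595,-0.03]], rotation=[[0,0,64.5],[0,0,64.5],[0,0,64.5],[0,0,64.5],[0,0,64.5],[0,0,64.5],[0,0,64.5],[0,0,64.5],[0,0,64.5],[0,0,64.5],[0,0,64.5],[0,0,64.5]], hand=[0,0,0,0,0,0,0,0,0,0,0,0])

```text
clock: 1.1
tcp_pos: [0.4096, 0.0787, 0.2121]
ee_rot: [[-0.667, 0.745, 0.0], [0.745, 0.667, 0.0], [0.0, 0.0, -1.0]]
wrist_force: [1.4, 1.3, 0.3]
gripper_width: -0.002
```

Emit:
jog_arm(travel=[[0,0,0],[0,0,0],[0,0,0],[0,0,0]], rotation=[[0,0,0],[0,0,0],[0,0,0],[0,0,0]], hand=[0,0,0,0])

```text
clock: 1.43
tcp_pos: [0.4088, 0.0812, 0.2122]
ee_rot: [[-0.663, 0.748, -0.0], [0.748, 0.663, 0.0], [0.0, -0.0, -1.0]]
wrist_force: [-0.8, -0.2, -0.6]
gripper_width: 0.001
```

```bash
python3 - <<'E'
from station import *
s=get_state(); print(s['tcp_pos'],s['joint_positions'],s['wrist_force'])
E
```

```text
[0.40877517 0.08120671 0.21216007] [ 1.12273424e+01  2.72242157e+00 -1.57280214e+01  7.15663987e+01
  1.14512418e-02 -3.03197808e+01] [-0.78353845 -0.19676309 -0.63175817]
```

Emit:
jog_arm(travel=[[0.119,-0.2166,-0.03],[0.119,-0.2166,-0.03],[0.119,-0.2166,-0.03],[0.119,-0.2166,-0.03],[0.119,-0.2166,-0.03],[0.119,-0.2166,-0.03],[0.119,-0.2166,-0.03],[0.119,-0.2166,-0.142],[0.119,-0.2166,-0.142],[0.119,-0.2166,-0.142],[0.119,-0.2166,-0.142],[0.119,-0.2166,-0.142]], rotation=[[0,0,0],[0,0,0],[0,0,0],[0,0,0],[0,0,0],[0,0,0],[0,0,0],[0,0,0],[0,0,0],[0,0,0],[0,0,0],[0,0,0]], hand=[0,0,0,0,0,0,0,0,0,0,0,0])

```text
clock: 2.43
tcp_pos: [0.5276, -0.1347, 0.0701]
ee_rot: [[-0.664, 0.748, -0.002], [0.748, 0.664, 0.001], [0.002, -0.001, -1.0]]
wrist_force: [-0.5, -1.2, 1.6]
gripper_width: -0.001
```

```bash
python3 - <<'E'
from h import *
s=get_state(); print(s['tcp_pos'],s['joint_positions'],s['wrist_force'])
a=camera('side'); cv2.imwrite("pics/side1.png",cv2.resize(a[130:310,270:470],None,fx=3.2,fy=3.2,interpolation=cv2.INTER_CUBIC))
a=camera('top'); cv2.imwrite("pics/top1.png",cv2.resize(a[115:235,270:400],None,fx=5,fy=5,interpolation=cv2.INTER_CUBIC))
E
```

```text
[ 0.5276188  -0.13466513  0.07005979] [-1.43196537e+01  2.22606373e+01 -1.22305431e+01  5.56460124e+01
  2.81126729e-03 -5.59141425e+01] [-0.52801635 -1.18401738  1.64308005]
```

View pics/side1.png

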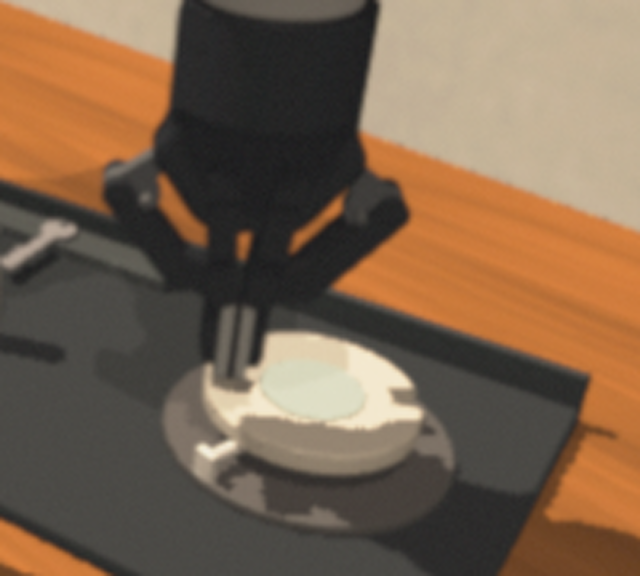

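View pics/top1.png

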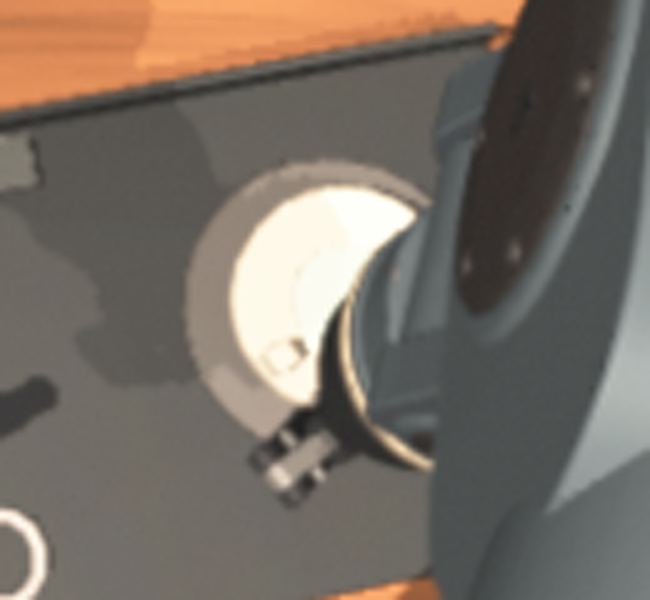

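Emit:
jog_arm(travel=[[0,0,-0.024],[0,0,-0.024],[0.0037,0.0033,-0.024],[0.0075,0.0066,-0.024],[0.0075,0.0066,-0.024],[0.0075,0.0066,-0.024]], rotation=[[0,0,0],[0,0,0],[0,0,0],[0,0,0],[0,0,0],[0,0,0]], hand=[0,0,0,0,0,0])

```text
clock: 3.03
tcp_pos: [0.5367, -0.1295, 0.0473]
ee_rot: [[-0.663, 0.749, 0.002], [0.749, 0.663, -0.0], [-0.001, 0.001, -1.0]]
wrist_force: [1.0, 0.2, -0.3]
gripper_width: 0.001
```

```bash
python3 - <<'E'
from h import *
s=get_state(); print(s['tcp_pos'],s['wrist_force'])
a=camera('side'); cv2.imwrite("pics/side2.png",cv2.resize(a[180:310,300:430],None,fx=4.5,fy=4.5,interpolation=cv2.INTER_CUBIC))
E
```

```text
[ 0.53670021 -0.12950012  0.04733589] [ 1.03101605  0.23875988 -0.33789561]
```

View pics/side2.png

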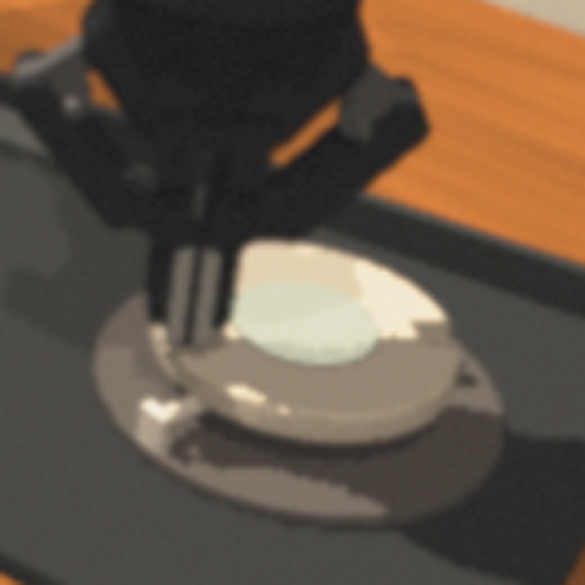

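```bash
cat > arc.py <<'E'
import numpy as np,sys
C=np.array([.578,-.147])
def arc(p,degs,pre=(0,0)):
    p=np.array(p); q=p+pre-C
    T=[];R=[]
    for d in degs:
        a=np.radians(d);M=np.array([[np.cos(a),-np.sin(a)],[np.sin(a),np.cos(a)]])
        v=C+M@q-p; T.append([round(v[0],4),round(v[1],4),0]); R.append([0,0,d])
    print(T,R)
E
python3 -c "
from arc import *
arc([.5355,-.129],range(-4,-49,-4),(.0015,.0013))"
```

```text
[[np.float64(0.0029), np.float64(0.0041), 0], [np.float64(0.0046), np.float64(0.0068), 0], [np.float64(0.0064), np.float64(0.0094), 0], [np.float64(0.0084), np.float64(0.0119), 0], [np.float64(0.0106), np.float64(0.0142), 0], [np.float64(0.0129), np.float64(0.0163), 0], [np.float64(0.0154), np.float64(0.0183), 0], [np.float64(0.018), np.float64(0.0201), 0], [np.float64(0.0207), np.float64(0.0217), 0], [np.float64(0.0235), np.float64(0.0231), 0], [np.float64(0.0264), np.float64(0.0244), 0], [np.float64(0.0294), np.float64(0.0254), 0]] [[0, 0, -4], [0, 0, -8], [0, 0, -12], [0, 0, -16], [0, 0, -20], [0, 0, -24], [0, 0, -28], [0, 0, -32], [0, 0, -36], [0, 0, -40], [0, 0, -44], [0, 0, -48]]
```

Emit:
jog_arm(travel=[[0.0029,0.0041,0],[0.0046,0.0068,0],[0.0064,0.0094,0],[0.0084,0.0119,0],[0.0106,0.0142,0],[0.0129,0.0163,0],[0.0154,0.0183,0],[0.018,0.0201,0],[0.0207,0.0217,0],[0.0235,0.0231,0],[0.0264,0.0244,0],[0.0294,0.0254,0]], rotation=[[0,0,-4],[0,0,-8],[0,0,-12],[0,0,-16],[0,0,-20],[0,0,-24],[0,0,-28],[0,0,-32],[0,0,-36],[0,0,-40],[0,0,-44],[0,0,-48]], hand=[0,0,0,0,0,0,0,0,0,0,0,0])

```text
clock: 4.08
tcp_pos: [0.5651, -0.1041, 0.0465]
ee_rot: [[0.117, 0.993, -0.0], [0.993, -0.117, 0.0], [0.0, -0.0, -1.0]]
wrist_force: [-1.2, 2.1, 1.3]
gripper_width: 0.001
```

```bash
python3 - <<'E'
from h import *
s=get_state(); print(s['tcp_pos'],s['wrist_force'])
a=camera('side'); cv2.imwrite("pics/side3.png",cv2.resize(a[180:310,300:430],None,fx=4.5,fy=4.5,interpolation=cv2.INTER_CUBIC))
a=camera('top'); cv2.imwrite("pics/top3.png",cv2.resize(a[115:235,270:400],None,fx=5,fy=5,interpolation=cv2.INTER_CUBIC))
E
```

```text
[ 0.56506557 -0.10411575  0.04652846] [-1.21763366  2.10145285  1.34240838]
```

View pics/side3.png

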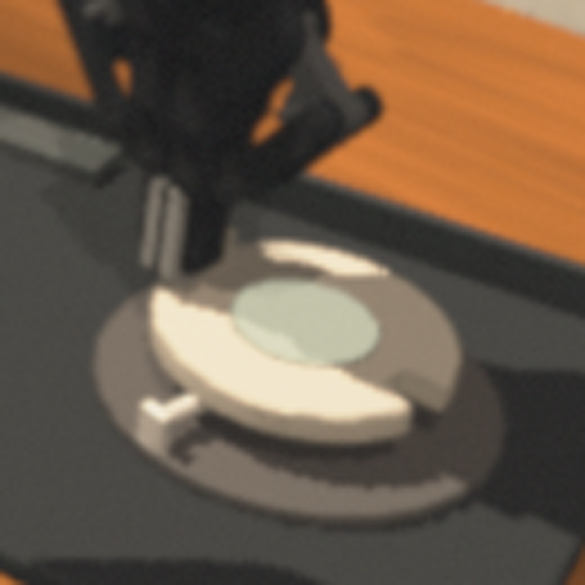

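View pics/top3.png

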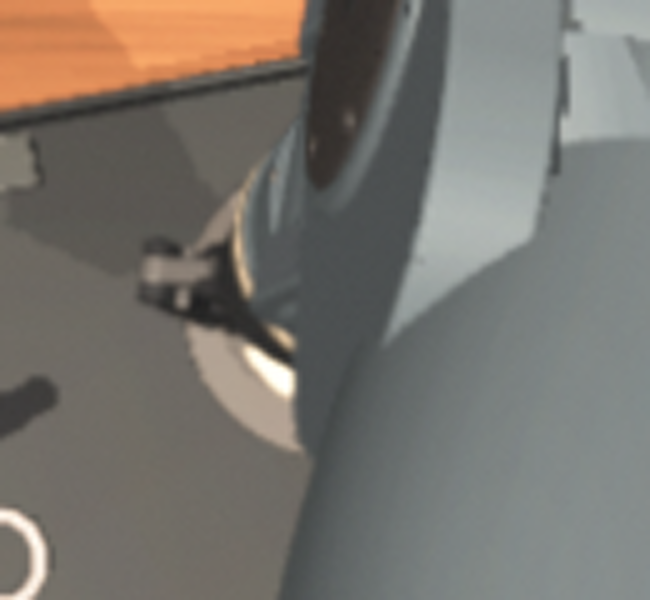

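```bash
python3 - <<'E'
from h import *
p=at('side',300+422/4.5,180+388/4.5,.042)[:2]-[.578,-.1475]; print(np.linalg.norm(p),np.degrees(np.arctan2(p[1],p[0])))
from arc import *
arc([.5651,-.1041],range(-4,-49,-4))
E
```

```text
0.04641817082532792 -91.65243102093712
[[np.float64(0.003), np.float64(0.0008), 0], [np.float64(0.0061), np.float64(0.0014), 0], [np.float64(0.0092), np.float64(0.0017), 0], [np.float64(0.0123), np.float64(0.0019), 0], [np.float64(0.0155), np.float64(0.0018), 0], [np.float64(0.0186), np.float64(0.0015), 0], [np.float64(0.0217), np.float64(0.001), 0], [np.float64(0.0247), np.float64(0.0003), 0], [np.float64(0.0277), np.float64(-0.0006), 0], [np.float64(0.0306), np.float64(-0.0017), 0], [np.float64(0.0334), np.float64(-0.0031), 0], [np.float64(0.0361), np.float64(-0.0046), 0]] [[0, 0, -4], [0, 0, -8], [0, 0, -12], [0, 0, -16], [0, 0, -20], [0, 0, -24], [0, 0, -28], [0, 0, -32], [0, 0, -36], [0, 0, -40], [0, 0, -44], [0, 0, -48]]
```

Emit:
jog_arm(travel=[[0.003,0.0008,0],[0.0061,0.0014,0],[0.0092,0.0017,0],[0.0123,0.0019,0],[0.0155,0.0018,0],[0.0186,0.0015,0],[0.0217,0.001,0],[0.0247,0.0003,0],[0.0277,-0.0006,0],[0.0306,-0.0017,0],[0.0334,-0.0031,0],[0.0361,-0.0046,0]], rotation=[[0,0,-4],[0,0,-8],[0,0,-12],[0,0,-16],[0,0,-20],[0,0,-24],[0,0,-28],[0,0,-32],[0,0,-36],[0,0,-40],[0,0,-44],[0,0,-48]], hand=[0,0,0,0,0,0,0,0,0,0,0,0])

```text
clock: 5.18
tcp_pos: [0.6013, -0.1088, 0.0465]
ee_rot: [[0.815, 0.58, 0.0], [0.58, -0.815, 0.0], [0.0, -0.0, -1.0]]
wrist_force: [0.7, 1.2, -0.2]
gripper_width: -0.002
```

```bash
python3 - <<'E'
from h import *
s=get_state(); print(s['tcp_pos'],s['wrist_force'],s['ee_rot'][:2,0])
a=camera('side'); cv2.imwrite("pics/side4.png",cv2.resize(a[180:310,300:430],None,fx=4.5,fy=4.5,interpolation=cv2.INTER_CUBIC))
E
```

```text
[ 0.60128668 -0.10884905  0.04645212] [ 0.73773576  1.20730367 -0.20431182] [0.81459216 0.58003408]
```

View pics/side4.png

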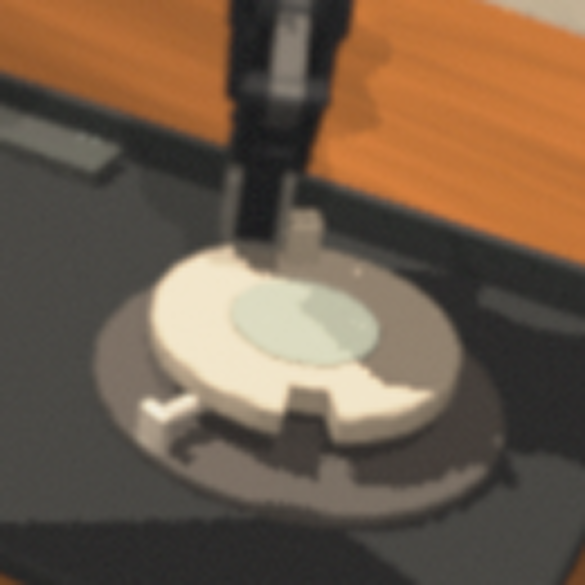

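```bash
python3 - <<'E'
from h import *
C=np.array([.578,-.1475])
for n,u,v,z in [('il',290,390,.042),('ir',330,390,.042),('ol',281,413,.042),('or',335,418,.042),('lug',307,213,.058),('win',304,322,.042)]:
    q=at('side',300+u/4.5,180+v/4.5,z)[:2];p=q-C; print(n,q,np.linalg.norm(p),np.degrees(np.arctan2(p[1],p[0])))
E
```

```text
il [ 0.54333613 -0.16783474] 0.040188129170573926 -149.6029852882616
ir [ 0.55316008 -0.17591226] 0.037739614462046954 -131.16215006774942
ol [ 0.53155724 -0.17294198] 0.05295493186514019 -151.28546629398457
or [ 0.54249122 -0.18507772] 0.051700661370468526 -133.37849528457872
lug [ 0.61299262 -0.12237935] 0.043075867913254406 35.67397079071118
win [ 0.57759735 -0.1488505 ] 0.0014092427304404189 -106.60190575539173
```

```bash
python3 -c "
from arc import *
arc([.6012,-.1087],range(-4,-41,-4))"
```

```text
[[np.float64(0.0026), np.float64(-0.0017), 0], [np.float64(0.0051), np.float64(-0.0036), 0], [np.float64(0.0075), np.float64(-0.0057), 0], [np.float64(0.0097), np.float64(-0.0079), 0], [np.float64(0.0117), np.float64(-0.0102), 0], [np.float64(0.0136), np.float64(-0.0127), 0], [np.float64(0.0153), np.float64(-0.0154), 0], [np.float64(0.0168), np.float64(-0.0181), 0], [np.float64(0.0181), np.float64(-0.021), 0], [np.float64(0.0192), np.float64(-0.0239), 0]] [[0, 0, -4], [0, 0, -8], [0, 0, -12], [0, 0, -16], [0, 0, -20], [0, 0, -24], [0, 0, -28], [0, 0, -32], [0, 0, -36], [0, 0, -40]]
```

Emit:
jog_arm(travel=[[0.0026,-0.0017,0],[0.0051,-0.0036,0],[0.0075,-0.0057,0],[0.0097,-0.0079,0],[0.0117,-0.0102,0],[0.0136,-0.0127,0],[0.0153,-0.0154,0],[0.0168,-0.0181,0],[0.0181,-0.021,0],[0.0192,-0.0239,0],[0.0192,-0.0239,0]], rotation=[[0,0,-4],[0,0,-8],[0,0,-12],[0,0,-16],[0,0,-20],[0,0,-24],[0,0,-28],[0,0,-32],[0,0,-36],[0,0,-40],[0,0,-40]], hand=[0,0,0,0,0,0,0,0,0,0,0])

```text
clock: 6.15
tcp_pos: [0.6205, -0.1332, 0.0464]
ee_rot: [[0.997, -0.079, 0.0], [-0.079, -0.997, -0.0], [0.0, 0.0, -1.0]]
wrist_force: [0.5, -0.3, -0.6]
gripper_width: 0.001
```

```bash
python3 - <<'E'
from h import *
s=get_state(); print(s['tcp_pos'],s['wrist_force'],s['ee_rot'][:2,0])
a=camera('side'); cv2.imwrite("pics/side5.png",cv2.resize(a[200:305,315:425],None,fx=5.6,fy=5.6,interpolation=cv2.INTER_CUBIC))
E
```

```text
[ 0.62052522 -0.13323188  0.0464009 ] [ 0.46257726 -0.25714264 -0.57948005] [ 0.99686752 -0.07908874]
```

View pics/side5.png

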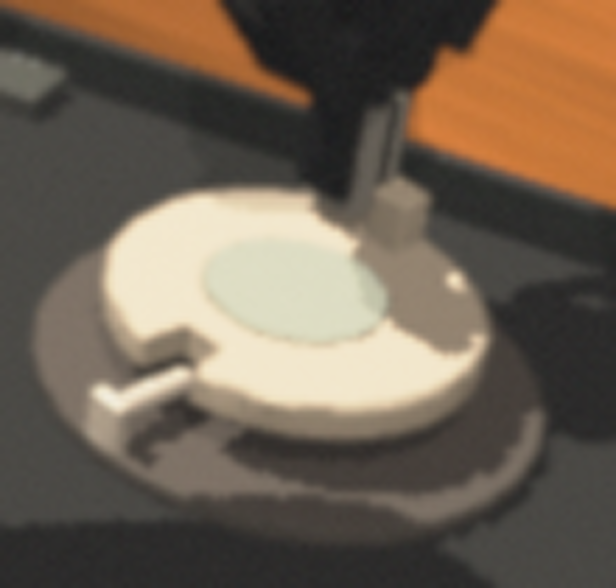

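```bash
python3 - <<'E'
from h import *
a=cv2.imread
C=np.array([.578,-.1475])
for n,u,v,z in [('il',172,330,.042),('ir',213,349,.042),('ol',145,347,.042),('or',186,373,.042),('lug',403,193,.058),('win',296,290,.042),('post',108,391,.033),('pin',160,381,.031)]:
    q=at('side',315+u/5.6,200+v/5.6,z)[:2];p=q-C; print(n,q.round(4),np.linalg.norm(p).round(4),np.degrees(np.arctan2(p[1],p[0])).round(1))
for t in (172,170,175,178,180):
  # predicted notch corners
  print(t,[ ((proj('side',[*(C+r*np.array([np.cos(np.radians(t)+d),np.sin(np.radians(t)+d)])),.042])-[315,200])*5.6).round(0).tolist() for r in (.036,.05) for d in (-.173,.173)])
import os
b=camera('side')[250:285,325:365]; cv2.imwrite('pics/side6.png',cv2.resize(b,None,fx=15,fy=15,interpolation=cv2.INTER_CUBIC))
E
```

```text
il [ 0.5373 -0.1394] 0.0415 168.7
ir [ 0.539  -0.1512] 0.0392 -174.5
ol [ 0.526  -0.1395] 0.0526 171.2
or [ 0.5255 -0.153 ] 0.0528 -174.0
lug [ 0.618 -0.153] 0.0404 -7.9
win [ 0.5775 -0.1495] 0.0021 -105.3
post [ 0.514  -0.1382] 0.0646 171.8
pin [ 0.53   -0.1427] 0.0483 174.3
172 [[178.0, 315.0], [212.0, 340.0], [133.0, 327.0], [180.0, 362.0]]
170 [[176.0, 313.0], [208.0, 338.0], [130.0, 323.0], [175.0, 359.0]]
175 [[183.0, 319.0], [218.0, 343.0], [139.0, 333.0], [189.0, 367.0]]
178 [[187.0, 323.0], [225.0, 346.0], [145.0, 338.0], [198.0, 371.0]]
180 [[190.0, 326.0], [229.0, 348.0], [150.0, 342.0], [204.0, 374.0]]
```

View pics/side6.png

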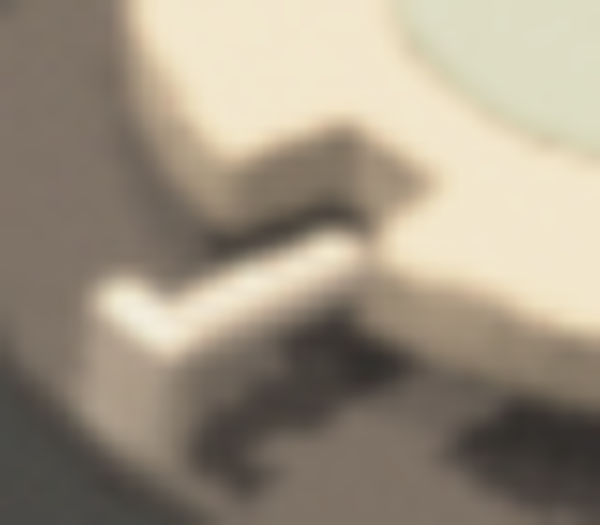

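```bash
python3 -c "
from arc import *
arc([.6205,-.1332],[-1.2,-2.4,-3.5])"
```

```text
[[np.float64(0.0003), np.float64(-0.0009), 0], [np.float64(0.0005), np.float64(-0.0018), 0], [np.float64(0.0008), np.float64(-0.0026), 0]] [[0, 0, -1.2], [0, 0, -2.4], [0, 0, -3.5]]
```

Emit:
jog_arm(travel=[[0.0003,-0.0009,0],[0.0005,-0.0018,0],[0.0008,-0.0026,0],[0.0008,-0.0026,0],[0.0008,-0.0026,0],[0.0008,0.004,0.0],[0.0008,0.006,0.04],[0.0,0.008,0.08]], rotation=[[0,0,-1.2],[0,0,-2.4],[0,0,-3.5],[0,0,-3.5],[0,0,-3.5],[0,0,-3.5],[0,0,-3.5],[0,0,-3.5]], hand=[0,0,0,0,0,0,0,0])

```text
clock: 6.92
tcp_pos: [0.6187, -0.1237, 0.1252]
ee_rot: [[0.99, -0.139, -0.005], [-0.139, -0.99, 0.001], [-0.005, -0.0, -1.0]]
wrist_force: [1.1, -0.0, 0.5]
gripper_width: -0.002
```

Emit:
jog_arm(travel=[[-0.02,0.03,0.03],[-0.04,0.06,0.06],[-0.06,0.09,0.08],[-0.08,0.12,0.08],[-0.1,0.15,0.08],[-0.12,0.18,0.08],[-0.14,0.21,0.08],[-0.16,0.24,0.08],[-0.18,0.27,0.08],[-0.18,0.27,0.08]], rotation=[[0,0,0],[0,0,0],[0,0,0],[0,0,0],[0,0,0],[0,0,0],[0,0,0],[0,0,0],[0,0,0],[0,0,0]], hand=[0,0,0,0,0,0,0,0,0,0])

```text
clock: 7.75
tcp_pos: [0.4374, 0.1493, 0.2065]
ee_rot: [[0.991, -0.135, -0.0], [-0.135, -0.991, 0.001], [-0.0, -0.001, -1.0]]
wrist_force: [-0.2, -0.5, 0.7]
gripper_width: 0.001
```

```bash
python3 - <<'E'
from h import *
s=get_state(); print(s['clock'],s['tcp_pos'],s['wrist_force'],s['ee_rot'][:2,0])
a=camera('side'); cv2.imwrite("pics/side7.png",cv2.resize(a[215:305,315:420],None,fx=6.5,fy=6.5,interpolation=cv2.INTER_CUBIC))
a=camera('top'); cv2.imwrite("pics/top7.png",cv2.resize(a[135:220,290:385],None,fx=6.5,fy=6.5,interpolation=cv2.INTER_CUBIC))
E
```

```text
7.75 [0.43737621 0.14932549 0.20654872] [-0.23849904 -0.46849879  0.70992043] [ 0.99084877 -0.13497591]
```

View pics/side7.png

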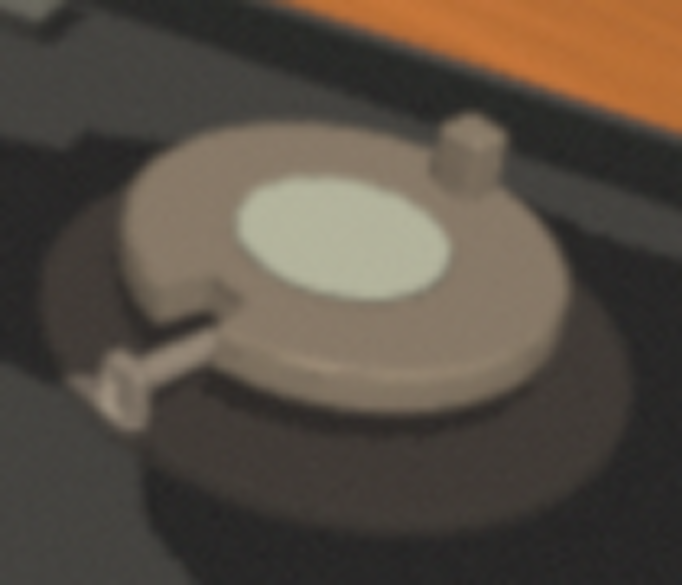

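View pics/top7.png

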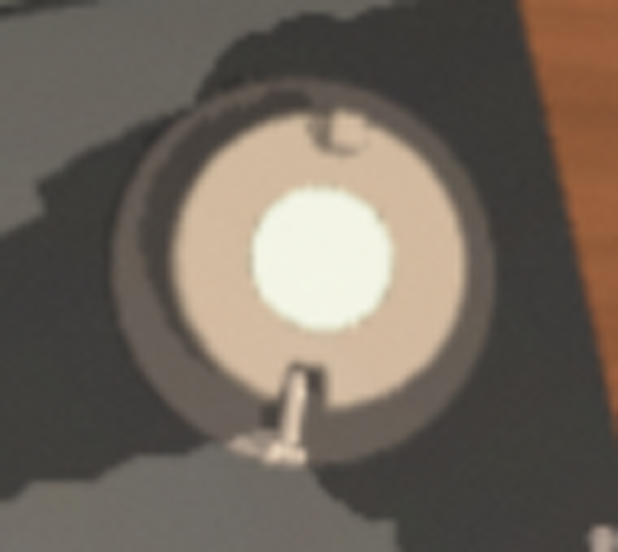

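```bash
python3 - <<'E'
from h import *
def t(u,v,z): return at('top',290+(u+.5)/6.5-.5,135+(v+.5)/6.5-.5,z)[:2]
def s(u,v,z): return at('side',315+(u+.5)/6.5-.5,215+(v+.5)/6.5-.5,z)[:2]
C=t(322,258.5,.042); print(C); an=lambda p,C:(np.degrees(np.arctan2(*(p-C)[::-1])).round(1),np.linalg.norm(p-C).round(4))
for n,u,v,z in [('il',290,363,.042),('ir',327,366,.042),('or',323,408,.042),('ol',277,400,.042),('lug',343,130,.058),('pin in',302,375,.031),('pin out',291,440,.031),('post',288,456,.033)]: print(n,an(t(u,v,z),C))
S=s(344,238,.042); print(S)
for n,u,v,z in [('il',190,278,.042),('ir',243,297,.042),('ol',147,310,.042),('or',215,330,.042),('lug',474,132,.058),('pin in',205,335,.031),('pin out',150,365,.031)]: print(n,an(s(u,v,z),S))
E
```

```text
[ 0.57863779 -0.14705684]
il (np.float64(163.0), np.float64(0.0373))
ir (np.float64(-177.3), np.float64(0.0364))
or (np.float64(-179.6), np.float64(0.0505))
ol (np.float64(162.4), np.float64(0.0506))
lug (np.float64(-4.8), np.float64(0.0411))
pin in (np.float64(173.6), np.float64(0.0386))
pin out (np.float64(172.5), np.float64(0.061))
post (np.float64(171.8), np.float64(0.0668))
[ 0.57831741 -0.14824118]
il (np.float64(161.9), np.float64(0.0422))
ir (np.float64(178.4), np.float64(0.0366))
ol (np.float64(168.4), np.float64(0.0582))
or (np.float64(-177.3), np.float64(0.0511))
lug (np.float64(-8.7), np.float64(0.0398))
pin in (np.float64(171.9), np.float64(0.0423))
pin out (np.float64(173.3), np.float64(0.0604))
```

Notch mean is 172–173° and the pin 172–173°, from both cameras (the lug reads 171–175°). That is within tolerance, so I press at the centre.

Emit:
jog_arm(travel=[[0.141,-0.2965,0],[0.141,-0.2965,0],[0.141,-0.2965,0],[0.141,-0.2965,0],[0.141,-0.2965,0],[0.141,-0.2965,0],[0.141,-0.2965,0],[0.141,-0.2965,0],[0.141,-0.2965,0],[0.141,-0.2965,-0.04],[0.141,-0.2965,-0.08],[0.141,-0.2965,-0.12]], rotation=[[0,0,0],[0,0,0],[0,0,0],[0,0,0],[0,0,0],[0,0,0],[0,0,0],[0,0,0],[0,0,0],[0,0,0],[0,0,0],[0,0,0]], hand=[0,0,0,0,0,0,0,0,0,0,0,0])

```text
clock: 8.85
tcp_pos: [0.5816, -0.1528, 0.0848]
ee_rot: [[0.99, -0.141, 0.001], [-0.141, -0.99, -0.001], [0.001, 0.0, -1.0]]
wrist_force: [0.2, -0.1, -0.7]
gripper_width: 0.001
```

Emit:
jog_arm(travel=[[0,0,-0.015],[0,0,-0.03],[0,0,-0.04],[0,0,-0.042],[0,0,-0.044],[0,0,-0.046],[0,0,-0.046],[0,0,-0.046]], rotation=[[0,0,0],[0,0,0],[0,0,0],[0,0,0],[0,0,0],[0,0,0],[0,0,0],[0,0,0]], hand=[0,0,0,0,0,0,0,0])

```text
clock: 9.52
tcp_pos: [0.5821, -0.1515, 0.0412]
ee_rot: [[0.99, -0.14, 0.002], [-0.14, -0.99, -0.0], [0.002, 0.0, -1.0]]
wrist_force: [-0.0, 0.8, -0.1]
gripper_width: 0.002
```

Emit:
jog_arm(travel=[[0,0,-0.001],[0,0,-0.002],[0,0,-0.003],[0,0,-0.004],[0,0,-0.004],[0,0,-0.004]], rotation=[[0,0,0],[0,0,0],[0,0,0],[0,0,0],[0,0,0],[0,0,0]], hand=[0,0,0,0,0,0])

```text
clock: 10.02
tcp_pos: [0.5822, -0.1515, 0.0372]
ee_rot: [[0.99, -0.14, 0.002], [-0.14, -0.99, -0.001], [0.002, 0.0, -1.0]]
wrist_force: [-1.1, -0.3, 4.5]
gripper_width: 0.003
```

Emit:
jog_arm(travel=[[0,0,-0.001],[0,0,-0.002],[0,0,-0.003],[0,0,-0.004],[0,0,-0.004],[0,0,-0.004]], rotation=[[0,0,0],[0,0,0],[0,0,0],[0,0,0],[0,0,0],[0,0,0]], hand=[0,0,0,0,0,0])

```text
clock: 10.52
tcp_pos: [0.5823, -0.1515, 0.0338]
ee_rot: [[0.99, -0.14, 0.002], [-0.14, -0.99, -0.001], [0.002, 0.0, -1.0]]
wrist_force: [-4.6, 0.7, 15.5]
gripper_width: -0.0
```

Emit:
jog_arm(travel=[[0,0,-0.001],[0,0,-0.002],[0,0,-0.003],[0,0,-0.003]], rotation=[[0,0,0],[0,0,0],[0,0,0],[0,0,0]], hand=[0,0,0,0])

```text
clock: 10.85
tcp_pos: [0.5827, -0.1517, 0.0333]
ee_rot: [[0.99, -0.14, 0.004], [-0.14, -0.99, -0.001], [0.004, 0.001, -1.0]]
wrist_force: [-18.2, 4.3, 52.4]
gripper_width: 0.003
```

Hard stop at about 0.0335 m (expected 0.034). Retreat and look.

Emit:
jog_arm(travel=[[0,0,0.01],[0,0,0.04],[0,0,0.08],[0,0,0.12],[-0.03,0.03,0.16],[-0.05,0.06,0.16],[-0.07,0.1,0.16],[-0.09,0.13,0.16],[-0.1,0.17,0.16],[-0.12,0.21,0.16],[-0.14,0.25,0.16],[-0.14,0.28,0.16]], rotation=[[0,0,0],[0,0,0],[0,0,0],[0,0,0],[0,0,0],[0,0,0],[0,0,0],[0,0,0],[0,0,0],[0,0,0],[0,0,0],[0,0,0]], hand=[0,0,0,0,0,0,0,0,0,0,0,0])

```text
clock: 11.85
tcp_pos: [0.4393, 0.13, 0.1901]
ee_rot: [[0.99, -0.14, 0.001], [-0.14, -0.99, 0.0], [0.001, -0.0, -1.0]]
wrist_force: [1.4, -0.7, 0.4]
gripper_width: 0.001
```

Emit:
jog_arm(travel=[[0,0.03,0],[0,0.06,0],[0,0.06,0],[0,0.06,0]], rotation=[[0,0,0],[0,0,0],[0,0,0],[0,0,0]], hand=[0,0,0,0])

```text
clock: 12.18
tcp_pos: [0.4414, 0.1901, 0.1895]
ee_rot: [[0.991, -0.137, 0.001], [-0.137, -0.991, 0.0], [0.001, -0.0, -1.0]]
wrist_force: [-0.2, -1.4, 0.5]
gripper_width: 0.002
```

```bash
python3 - <<'E'
from h import *
s=get_state(); print(s['clock'],s['tcp_pos'],s['wrist_force'])
a=camera('side'); cv2.imwrite("pics/side8.png",cv2.resize(a[215:305,315:420],None,fx=6.5,fy=6.5,interpolation=cv2.INTER_CUBIC))
a=camera('top'); cv2.imwrite("pics/top8f.png",a); cv2.imwrite("pics/top8.png",cv2.resize(a[135:220,290:385],None,fx=6.5,fy=6.5,interpolation=cv2.INTER_CUBIC))
E
```

```text
12.1833 [0.44138347 0.19009693 0.18952969] [-0.17140375 -1.35348715  0.49270599]
```

View pics/side8.png

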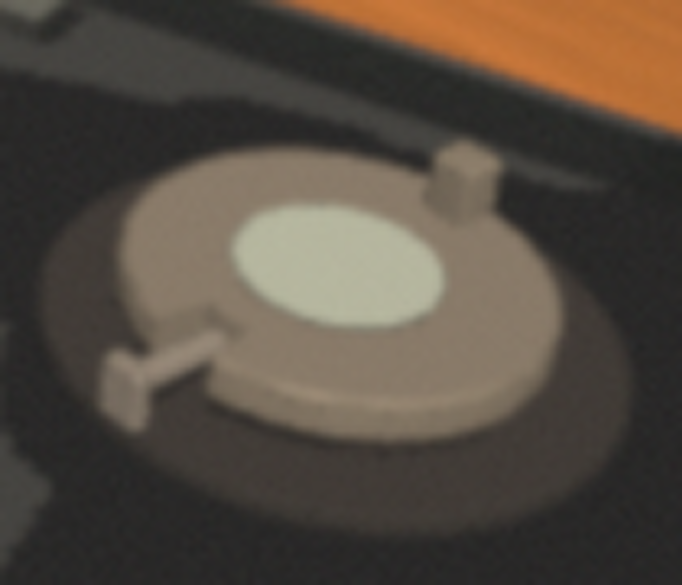

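View pics/top8.png

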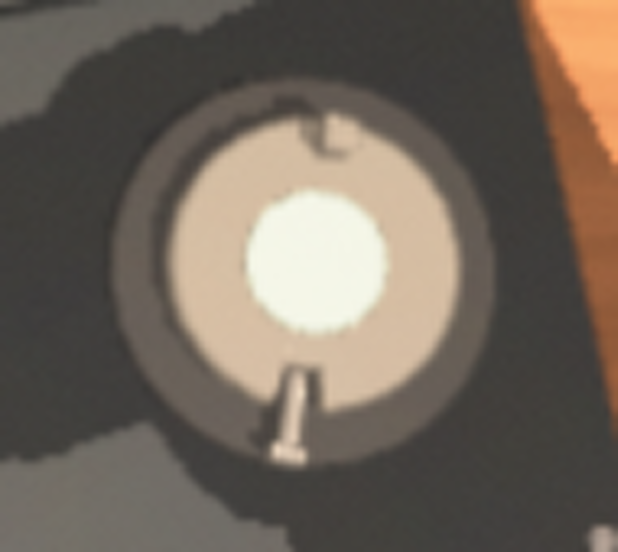

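View pics/top8f.png

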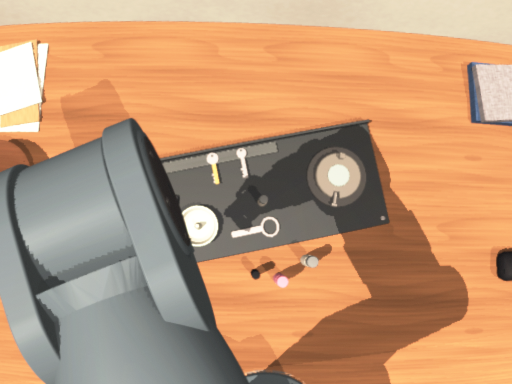

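```bash
python3 - <<'E'
from h import *
C=[.5783,-.1482]
for z in (.042,.034,.036): print(z,((proj('side',[*C,z])-[315,215]+.5)*6.5-.5).round(0))
E
```

```text
0.042 [344. 238.]
0.034 [339. 266.]
0.036 [340. 259.]
```

The window centre has dropped from row 238 to 265. A fully seated cap predicts 266. The pin lies in the notch, and the dish, opener and balms look unmoved.

```bash
python3 -c "
from station import *
print(job_done())"
```

```text
the job is handed in; nothing more can be done
None
```

The cap is turned, seated and clear of the hand, and the job is handed in at about 12 s of the 64 s allowed. I pushed the lug clockwise by about 139° with the shut fingertips. Then I pressed the cap down near its centre until it hit a hard stop at about 52 N, and moved the hand away.

**Last checks:**
- **Seating:** the tool tip stopped at 0.0333 m, where a seated cap top should be at 0.034 m. In the side view the window centre sits at row 265, against 266 predicted for fully seated.
- **Notch over pin:** the notch walls put the notch at 171–173° and the pin at about 172.5°. In the final top view the pin lies inside the notch.
- **Other objects:** dish, opener and balms look unmoved in the final top picture. I judged this by eye, and the arm partly covers the dish's side of the view.

**Disagreements:**
- The two cameras put the lug 4° apart (171° and 175° when converted to notch angle), within their calibration error.
- The press landed about 5 mm off the cap's centre, which the task allows.

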